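Probe the depth of a bore and lock the depth gauge

ROBOT

A 7-joint arm with a two-finger parallel gripper is mounted at the origin on a cart in front of the work surface, level with it; the furniture and walls round the work are solid. World frame = base frame: x ahead of the robot, y to its left, z up, the work surface at z = 0. Lengths are in mm, angles in rad, forces in N, time in s.
With the tool pointing down it reaches from about 425 to 800 mm from the base axis. Payload 8.3 kg.
Tool frame: the origin (TCP) lies midway between the tips of the shut fingers; the grasp point (between the pads) lies grip_depth behind it (grip_depth is the distance from the TCP to the grasp point, in mm); z points along the fingers, y is the line along which they close (so a half turn about z gives the same grasp; the last joint's range is limited). The gripper opens to 85 mm and grips with 20 to 120 N. Pads are 22 mm wide; open, the fingers measure 114 mm over their backs; the gripper's body (76 mm by 85 mm) begins 54 mm behind the grasp point. The pads swing forward as they close: fully open they stand 13 mm farther back than shut.
Start: joints at [1.231, 0.383, 0.016, 1.37, -0.006, 1.388, -0.046], TCP at [170.837, -601.18, 231.279] pointing down, gripper open.
Joint ranges: [-2.95, 2.95], [-0.25, 2.06], [-1.52, 1.56], [0.18, 2.33], [-1.44, 4.58], [0.02, 2.06], [-3.01, 3.01]. Speed limits (rad/s): [2.39, 2.39, 3.01, 3.01, 3.14, 3.14, 3.14].

INTERFACE

Orientations are given as [roll, pitch, yaw] about the fixed x, y, z axes, in that order (R = Rz(yaw) Ry(pitch) Rx(roll)).
In Python, from plant import * gives the robot as it stands.
- The arm moves only by the tool carry_out, never from a script. Its argument "targets" is a list of rows, each an object with "hand": the finger opening in m, from 0 to 0.0854; "xyz": the shift along the tool's x, y, z in m, a list of three; "yaw": the turn about the tool's z in rad. In form: [{"hand": hand, "xyz": [tx, ty, tz], "yaw": yaw}, ...]. A call has 1 to 20 rows; each row shifts and turns the commanded pose from where the row before left it, along the tool's axes as they then stand; what a row does not reach is not made up. A row lasts 1/10 s, in which the tool goes at most 50 mm and 8.59 degrees, less where a joint would pass 70% of its speed; a pose out of reach is approached as far as the arm can. A call with a gripper value outside its range is refused whole. The fingers move at their own pace and stop on an object; the grip force is fixed at half the most. Time passes only in rows, so rows that do not move let the fingers close. It gives the time, the measured TCP pose, the force, the opening and the grip force at its end, in the units of the state.
- state(): the state, without advancing time (a new reading comes with each control period).
- read_camera(name): name is "side" or "top" or "wrist"; returns the picture (480x640x3 uint8, red, green, blue); there is no depth.
- camera_params(name): a dict with "fovy" (degrees; the focal length in pixels is half the picture's height over the tangent of half this angle, whatever the lens; pixels are square), "cx", "cy" (the principal point, pixels), "k1" (the pictures are not rectified: a ray, as slopes to the right and down, at radius r is drawn at 1 + k1 r^2 times it, then the intrinsics apply), "R" (3x3) and "t" (3): a world point X has camera coordinates R X + t. Camera axes: x right, y down, z forward; pixel columns grow to the right and rows downward; lengths in mm; the calibration is good to about 2 mm. A picture is of the moment at which its call begins: read the wrist's pose just before it. camera_params takes no time and is no camera call; for the wrist camera it gives the pose at the moment of the call.
- finish_job(): hands the job in; it is judged then, once.
Trained networks look in the newest picture that a camera, given by its name, has taken for a name from the list of things; names that differ only in an ending like _2 or _b are one class to them, and where a whole thing is asked for, a point or a joint stands for the part that bears it (a point fixed in the world has none). Each returns a list of dicts, best first, with "p" (0 to 1); they miss things now and then, are a little off and sometimes report something else, mostly with a low value. They report only what shows in the picture. A call takes as long as a camera call.
- boxes_of(target, camera): "pixel" ([column, row] in pixels, amid what is visible of it).
- silhouettes(target, camera): "mask" (480x640 bool, what is visible of it) and "pixel" ([column, row] in pixels, amid what is visible of it).
The state is a dict: "time": time; "joint_positions": joint angles; "dq": joint speeds; "effort": joint torques, N m; "ee_pos": TCP position; "tool_rot": TCP orientation; "contact_force": force on the tool from outside, world axes, zero at the start; "wrist_torque": the same for the moment, N m; "grip_width": finger opening in mm; "grasp_force": force on a finger pad.
Only numpy, scipy, OpenCV 4.12 (cv2) and the standard library are available. Lean on these libraries where they do the work, as an engineer would, in place of code of your own. Each camera call takes 0.05 s, during which the arm holds its last target. There are 200 camera calls.

TASK

Two bench depth gauges of the same make stand here; work with the one that stands over the tall wooden block with the bore in its top. Lower its probe by the knob until the tip touches the bottom of the bore, then throw its lock lever fully over to its other side to lock the slide at that height.

Things in the scene. Friction and masses are not known exactly. Their poses are not given: they have to be found in the camera images.
- probe_knob (a point): centre of the bored-block gauge's black round knob (24 mm across, 28 mm tall), on an upright 8 mm steel rod whose round tip is 143 mm below this point. It slides straight down through a guide (top 124 mm above the bench) with 3 N drag and stays where left; at the start the tip is 6 to 26 mm above the block. Axes as the gauge (fixed, base 150 x 90 mm): x toward its column, y to its left, z up.
- bore_floor (a point): middle of the flat bottom of the bore (36 mm wide), straight below the probe; 20 to 50 mm above the bench, different at each start. The bored wooden block is 64 x 64 mm, its top 70 mm above the bench. (The other gauge, a bystander, stands over a solid block only 22 mm thick.) Axes as the gauge.
- lock_ball (a point): centre of the black ball (16 mm across) on the end of the bored-block gauge's lock lever. The lever (7 mm thick, 55 mm from pivot to ball centre) stands on the head of the column, 80 mm from the probe in the gauge's +x; its pivot is 133 mm above the bench and runs along the gauge's x. Unlocked it leans to the gauge's -y, locked to +y.
- gauge_lock (a joint): angle of the lock lever: 0 = unlocked, leaning 0.6 rad to the gauge's -y; 0.6 = upright; 1.2 = locked, at its stop, leaning 0.6 rad to +y. It stays where it is left; about 1.2 N at the ball moves it.

How it is judged (in metres and radians):
On the way, in this order (a step that is already met when the one before it is completed fails the run):
1. the probe's tip touches the bottom of the bore (within 6 mm) while the lever is still unlocked (z of probe_knob in the frame of bore_floor below 0.149 m and value of joint gauge_lock below 0.5 rad), for 0.2 s.
2. the lock lever is thrown over, to within 0.35 rad of its stop (value of joint gauge_lock above 0.85 rad), for 0.2 s.
At the end, for the whole second after the job is handed in: The probe's tip is at the bottom of the bore (knob centre at most 149 mm above it, that is, a gap under 6 mm) and the lock lever is locked (joint over 0.85 rad of 1.2) (z of probe_knob in the frame of bore_floor below 0.149 m and value of joint gauge_lock above 0.85 rad); the robot touches nothing.
It also fails if it takes over 42 s, if anything falls off the work surface, if the arm or the gripper's body presses on something with over 40 N, if the wrist force passes 120 N, or if a joint passes its speed limit or range.

## Working session

There is one attempt and no reset: what is moved stays moved. The work goes in short steps, Python scripts to look and compute and a tool call to move; the robot and the scene stay as the last step left them, time stands still between calls to the robot, and variables do not carry over. Pictures are saved under pics/ and viewed, at most 10 in all, crops included, and the job is handed in when it is done.

Besides the shell and the picture viewer there is one more tool, called after "Request:" as name([rows], argument=value, ...), one row to a line, values as JSON. carry_out: Moves the arm, as the interface text tells. Its arguments: {"type":"object","properties":{"targets":{"type":"array","items":{"type":"object","properties":{"hand":{"type":"number"},"xyz":{"type":"array","items":{"type":"number"}},"yaw":{"type":"number"}}}}},"required":["targets"]}

```bash
mkdir -p pics; cat > h.py <<'E'
from plant import *
import numpy as np, cv2
def ray(c,px):
    p=camera_params(c) if isinstance(c,str) else c
    f=240/np.tan(np.radians(p["fovy"])/2)
    d=np.array([(px[0]-p["cx"])/f,(px[1]-p["cy"])/f]); u=d.copy()
    for _ in range(20): u=d/(1+p["k1"]*(u@u))
    R=np.array(p["R"]);t=np.array(p["t"])
    v=R.T@np.array([u[0],u[1],1]); return -R.T@t, v/np.linalg.norm(v)
def atz(c,px,z):
    o,v=ray(c,px); return o+v*(z-o[2])/v[2]
def tri(rs):
    A=0;b=0
    for o,v in rs:
        P=np.eye(3)-np.outer(v,v);A=A+P;b=b+P@o
    x=np.linalg.solve(A,b); return x,[float(np.linalg.norm((np.eye(3)-np.outer(v,v))@(x-o))) for o,v in rs]
def proj(c,X):
    p=camera_params(c) if isinstance(c,str) else c
    f=240/np.tan(np.radians(p["fovy"])/2)
    q=np.array(p["R"])@np.array(X)+np.array(p["t"]);u=q[:2]/q[2]
    u=u*(1+p["k1"]*(u@u)); return u*f+[p["cx"],p["cy"]]
E
python3 - <<'E'
from h import *
np.set_printoptions(precision=1,suppress=True)
for c in("side","top"):
    im=read_camera(c); cv2.imwrite(f"pics/{c}.png",im[:,:,::-1])
    for t in("probe_knob","lock_ball","gauge_lock"):
        print(c,t,[(np.round(b["pixel"]),round(b["p"],2)) for b in boxes_of(t,c)])
    print(camera_params(c))
s=state();print(s["time"],s["ee_pos"],s["tool_rot"],s["grip_width"],{k:v for k,v in s.items() if 'grip' in k})
E
```

```text
side probe_knob [(array([362., 178.]), 0.6)]
side lock_ball [(array([324., 192.]), 0.56)]
side gauge_lock [(array([322., 186.]), 0.42)]
{'fovy': 42.758475110912805, 'cx': 305.6393992943696, 'cy': 244.6879032147064, 'k1': -0.12423733054994819, 'R': array([[-1. , -0.3,  0. ],
       [-0.2,  0.6, -0.8],
       [ 0.2, -0.8, -0.6]]), 't': array([ 528.4,  251.1, 1068.5])}
top probe_knob [(array([440., 279.]), 0.65)]
top lock_ball [(array([436., 233.]), 0.46), (array([418., 289.]), 0.19)]
top gauge_lock [(array([436., 237.]), 0.71)]
{'fovy': 51.9168220730347, 'cx': 318.4535085367081, 'cy': 239.01675435772682, 'k1': -0.020348151888459093, 'R': array([[ 0. , -1. ,  0. ],
       [-1. , -0. , -0.1],
       [ 0.1, -0. , -1. ]]), 't': array([-28.5, 581.1, 962.8])}
0.4 [ 170.8 -601.1  231.1] [-3.1 -0.   0.3] 85.28632410370645 {'grip_width': 85.28632410370645}
```

View pics/side.png

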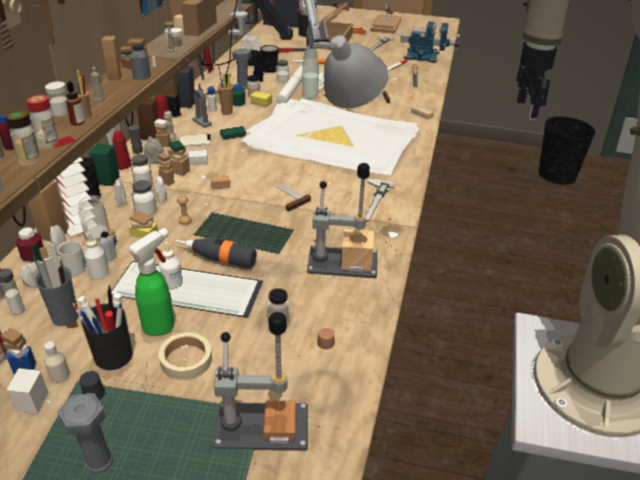

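View pics/top.png

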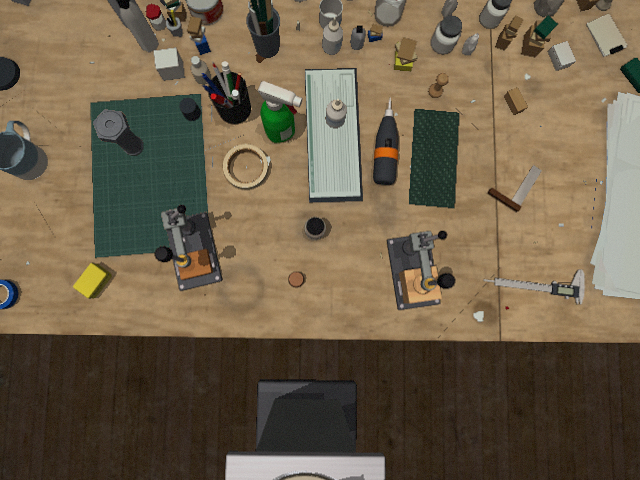

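The bored-block gauge is the far one in the side view (knob about 363,171; ball 323,185) and the right one in the top view (knob 447,281; ball 442,235). The other gauge stands over a thin block.

```bash
python3 - <<'E'
from h import *
np.set_printoptions(precision=1,suppress=True)
K=tri([ray("side",(363,171)),ray("top",(447,281))]);L=tri([ray("side",(323,185)),ray("top",(442,235))])
print(K,L)
# base corners in top pic
for c in [(389,238),(437,231),(441,304),(398,308)]: print(atz("top",c,10))
print(ray("side",(320,240))[0],ray("top",(320,240))[0])
a=[cv2.resize(cv2.imread(f"pics/{n}.png")[y:y+130,x:x+130],None,fx=3,fy=3,interpolation=2) for n,x,y in(("side",285,150),("top",370,210))]
cv2.imwrite("pics/crop.png",np.hstack(a))
E
```

```text
(array([ 492.7, -224.5,  231.8]), [0.9176361936827104, 0.9176361936827919]) (array([ 574.6, -231.3,  181.6]), [0.4655796230422465, 0.46557962304201517])
[ 589.8 -166.6   10. ]
[ 606.5 -267.9   10. ]
[ 454.5 -274.1   10. ]
[ 445.  -184.9   10. ]
[334.5 819.6 836.9] [ 455.     0.6 1028.8]
```

View pics/crop.png

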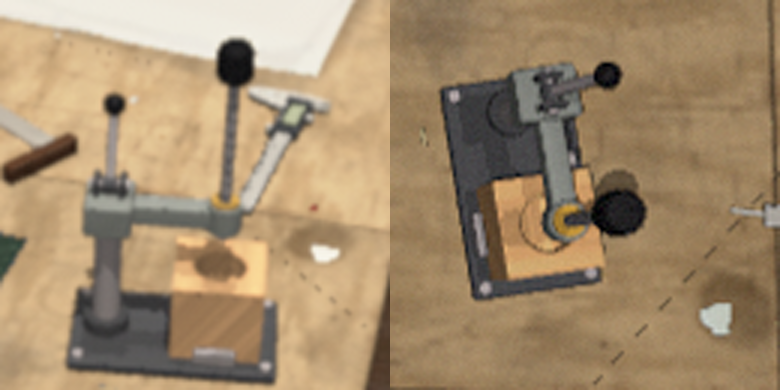

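The crop confirms the centres: side knob (363.7,170.7), top knob (446,281), top ball (442,235), guide ring (429,284).

```bash
python3 - <<'E'
from h import *
np.set_printoptions(precision=4,suppress=True)
s=state();print(s["ee_pos"],s["tool_rot"],s["time"]); print({k for k in globals() if 'grip_d' in k})
import plant; print([k for k in dir(plant) if k[0]!='_'], getattr(plant,'grip_depth',None))
print("guide",atz("top",(429.3,284),124), "head", atz("top",((545-390)/3+370,95/3+210),140), "sidering",atz("side",(285+226/3,150+202/3),124))
from scipy.spatial.transform import Rotation as Ro
R=Ro.from_euler('xyz',s["tool_rot"]).as_matrix();print(R)
print("shift tool to hover (450,-235,400):",R.T@(np.array([450,-235,400])-s["ee_pos"]))
p=camera_params("wrist");Rw=np.array(p["R"]);print("wristcam pos in tool",R.T@(-Rw.T@np.array(p["t"])-s["ee_pos"]),"axis in tool",R.T@Rw[2],p["fovy"])
E
```

```text
[ 170.8039 -601.1142  231.1279] [-3.1412 -0.      0.2768] 0.4
{'grip_depth'}
['IKError', 'boxes_of', 'camera_params', 'finish_job', 'grip_depth', 'read_camera', 'silhouettes', 'state'] 18.700000000000003
guide [ 490.7302 -222.1643  124.    ] head [ 566.9635 -205.1315  140.    ] sidering [ 491.4543 -220.9005  124.    ]
[[ 0.9619  0.2733 -0.0001]
 [ 0.2733 -0.9619  0.0004]
 [ 0.     -0.0004 -1.    ]]
shift tool to hover (450,-235,400): [ 368.6336 -275.9301 -168.7594]
wristcam pos in tool [  82.782    -0.1202 -142.0071] axis in tool [-0.3242 -0.0003  0.946 ] 61.01834532406666
```

Request:
carry_out([
  {"hand":0.0854,"xyz":[0,0,-0.046],"yaw":0},
  {"hand":0.0,"xyz":[0,0,-0.046],"yaw":0},
  {"hand":0.0,"xyz":[0,0,-0.047],"yaw":0},
  {"hand":0.0,"xyz":[0.0376,-0.0228,0],"yaw":0},
  {"hand":0.0,"xyz":[0.0376,-0.0228,0],"yaw":0},
  {"hand":0.0,"xyz":[0.0376,-0.0228,0],"yaw":0},
  {"hand":0.0,"xyz":[0.0376,-0.0228,0],"yaw":0},
  {"hand":0.0,"xyz":[0.0376,-0.0228,0],"yaw":0},
  {"hand":0.0,"xyz":[0.0376,-0.0228,0],"yaw":0},
  {"hand":0.0,"xyz":[0.0376,-0.0228,0],"yaw":0},
  {"hand":0.0,"xyz":[0.0376,-0.0228,0],"yaw":0},
  {"hand":0.0,"xyz":[0.0376,-0.0228,0],"yaw":0},
  {"hand":0.0,"xyz":[0.0376,-0.0228,0],"yaw":0},
  {"hand":0.0,"xyz":[0.0376,-0.0228,0],"yaw":0},
  {"hand":0.0,"xyz":[0.0376,-0.0228,0],"yaw":0},
  {"hand":0.0,"xyz":[0,0,0],"yaw":0},
  {"hand":0.0,"xyz":[0,0,0],"yaw":0},
])

```text
time: 2.1
ee_pos: [530.7, -213.5, 370.0]
tool_rot: [-3.141, 0.0, 0.28]
contact_force: [0.3, -0.4, -0.3]
grip_width: 0.0
grasp_force: 0.0
```

```bash
python3 - <<'E'
from h import *
import pickle
np.set_printoptions(precision=3,suppress=True)
s=state();p=camera_params("wrist");im=read_camera("wrist");cv2.imwrite("pics/w1.png",im[:,:,::-1])
pickle.dump((s,p),open("w1.pkl","wb"))
print(s["time"],s["ee_pos"],s["tool_rot"],s["contact_force"],s["grip_width"])
for t in("probe_knob","lock_ball"): print(t,[(np.round(b["pixel"]),round(b["p"],2)) for b in boxes_of(t,"wrist")])
for X in([492.7,-224.5,231.8],[574.6,-231.3,181.6],[491,-221.5,124]): print(proj(p,X))
E
```

```text
2.1 [ 530.673 -213.473  370.038] [-3.141  0.     0.28 ] [ 0.337 -0.438 -0.324] 0.0018213764435705841
probe_knob [(array([314., 275.]), 0.88), (array([347., 158.]), 0.21)]
lock_ball [(array([347., 158.]), 0.78)]
[318.204 276.906]
[354.609 163.852]
[314.838 234.326]
```

View pics/w1.png

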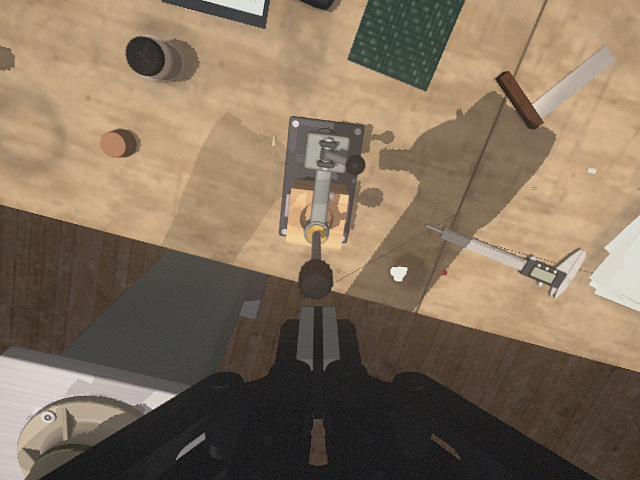

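The wrist view shows the knob at (316,279), ball at (355,164), guide ring at (316,232) and base edges along (293,118)–(282,236). These agree with the predictions to about 2 px. Gauge yaw is next, then the move over the knob.

```bash
python3 - <<'E'
from h import *
import pickle
np.set_printoptions(precision=3,suppress=True)
s,p=pickle.load(open("w1.pkl","rb"))
e=lambda a,b,z:(lambda d:np.arctan2(d[1],d[0]))((atz(p,a,z)-atz(p,b,z)))
print(e((293,118),(282,236),8),e((362,123),(349,241),8))
print("knob",tri([ray(p,(316,279)),ray("side",(363.5,170.7)),ray("top",(446,281))]))
print("ball",tri([ray(p,(355,164)),ray("side",(323,184.7)),ray("top",(442.3,235))]))
print("ring",atz(p,(316,232),124),"head",atz(p,(327,152),135))
E
```

```text
0.1631369135193832 0.20153967611561718
knob (array([ 491.858, -222.732,  233.741]), [0.5643021418663394, 0.5586399048275111, 0.3267750809885978])
ball (array([ 574.6  , -231.619,  182.153]), [0.05961563920960961, 0.5274877708093519, 0.5689904240580472])
ring [ 493.661 -221.946  124.   ] head [ 572.78  -209.722  135.   ]
```

Request:
carry_out([
  {"hand":0.0,"xyz":[-0.02,-0.0006,0],"yaw":0.05},
  {"hand":0.0,"xyz":[-0.02,0.0004,0.02],"yaw":0.05},
  {"hand":0.0,"xyz":[0,0,0.035],"yaw":0},
  {"hand":0.0,"xyz":[0,0,0.035],"yaw":0},
  {"hand":0.0,"xyz":[0,0,0.013],"yaw":0},
  {"hand":0.0,"xyz":[0,0,0],"yaw":0},
])

```text
time: 2.85
ee_pos: [489.8, -225.1, 265.9]
tool_rot: [-3.14, 0.003, 0.175]
contact_force: [0.4, 0.0, 0.3]
grip_width: 0.1
grasp_force: 0.0
```

Request:
carry_out([
  {"hand":0.0,"xyz":[0.0024,-0.002,0.005],"yaw":0},
  {"hand":0.0,"xyz":[0,0,0.008],"yaw":0},
  {"hand":0.0,"xyz":[0,0,0.008],"yaw":0},
  {"hand":0.0,"xyz":[0,0,0.008],"yaw":0},
  {"hand":0.0,"xyz":[0,0,0.008],"yaw":0},
  {"hand":0.0,"xyz":[0,0,0.008],"yaw":0},
  {"hand":0.0,"xyz":[0,0,0],"yaw":0},
])

```text
time: 3.55
ee_pos: [492.5, -221.9, 220.8]
tool_rot: [-3.14, 0.002, 0.177]
contact_force: [-0.2, 0.4, 0.0]
grip_width: -0.3
grasp_force: 0.0
```

```bash
python3 - <<'E'
from h import *
np.set_printoptions(precision=1,suppress=True)
im=read_camera("side");wi=read_camera("wrist")
cv2.imwrite("pics/s2.png",np.hstack([cv2.resize(im[100:300,270:430],None,fx=2.4,fy=2.4),cv2.resize(wi,None,fx=.6,fy=.6)[:, :384].repeat(1,0) if 0 else cv2.resize(wi[:,:],(400,480))])[:,:,::-1])
print([(b["pixel"],b["p"]) for b in boxes_of("probe_knob","side")],proj("side",[492,-222.5,207]),proj("side",state()["ee_pos"]))
E
```

```text
[([358.7, 195.3], 0.74)] [362.8 182.4] [362.9 175.9]
```

View pics/s2.png

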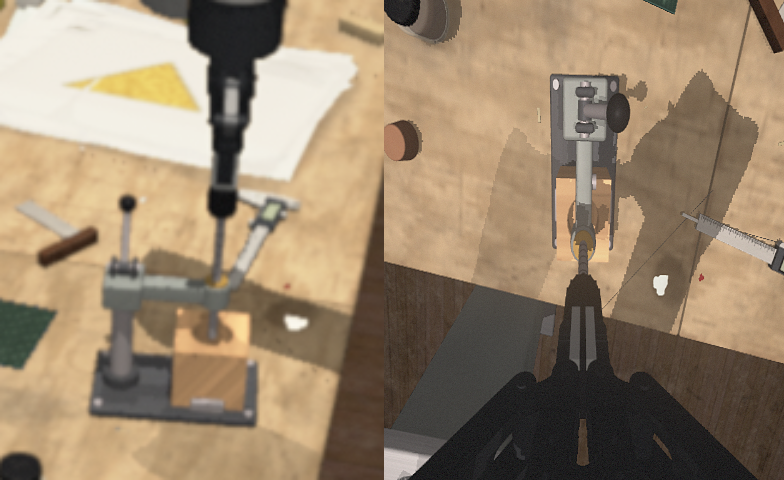

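The knob is under the shut fingers and has gone down with them, so the rod tip is now inside the bore (crop about 212,335). I'll keep pushing in small steps and watch the force.

Request:
carry_out([
  {"hand":0.0,"xyz":[0,0,0.004],"yaw":0},
  {"hand":0.0,"xyz":[0,0,0.004],"yaw":0},
  {"hand":0.0,"xyz":[0,0,0.004],"yaw":0},
])

```text
time: 4.0
ee_pos: [493.3, -222.2, 210.2]
tool_rot: [3.141, -0.0, 0.177]
contact_force: [-0.4, -0.6, 2.8]
grip_width: -0.1
grasp_force: 1.3
```

Request:
carry_out([
  {"hand":0.0,"xyz":[0,0,0.004],"yaw":0},
  {"hand":0.0,"xyz":[0,0,0.004],"yaw":0},
])

```text
time: 4.2
ee_pos: [494.0, -222.5, 205.6]
tool_rot: [3.139, -0.003, 0.176]
contact_force: [-15.6, 5.5, 45.9]
grip_width: 0.0
grasp_force: 23.0
```

Request:
carry_out([
  {"hand":0.0,"xyz":[0,0,-0.002],"yaw":0},
  {"hand":0.0,"xyz":[0,0,0],"yaw":0},
])

```text
time: 4.4
ee_pos: [493.6, -222.3, 206.2]
tool_rot: [3.14, -0.002, 0.177]
contact_force: [-4.8, 1.1, 15.6]
grip_width: 0.1
grasp_force: 7.6
```

Request:
carry_out([
  {"hand":0.0,"xyz":[0,0,-0.02],"yaw":0},
  {"hand":0.0,"xyz":[0,0,-0.035],"yaw":0},
  {"hand":0.0,"xyz":[0.02,0.038,0],"yaw":0},
  {"hand":0.0,"xyz":[0.03,0.037,0],"yaw":0},
  {"hand":0.0,"xyz":[0.03,0,0],"yaw":0},
  {"hand":0.0,"xyz":[0,0,0.045],"yaw":0},
  {"hand":0.0,"xyz":[0,0,0.045],"yaw":0},
  {"hand":0.0,"xyz":[0,0,0.001],"yaw":0},
  {"hand":0.0,"xyz":[0,0,0],"yaw":0},
])

```text
time: 5.3
ee_pos: [584.6, -281.7, 168.0]
tool_rot: [-3.14, 0.002, 0.177]
contact_force: [0.2, 0.3, 1.4]
grip_width: -0.0
grasp_force: 0.0
```

```bash
python3 - <<'E'
from h import *
im=read_camera("side");wi=read_camera("wrist")
cv2.imwrite("pics/s3.png",np.hstack([cv2.resize(im[100:300,270:430],None,fx=2.4,fy=2.4),cv2.resize(wi,(400,480))])[:,:,::-1])
E
```

```text
(no output)
```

View pics/s3.png

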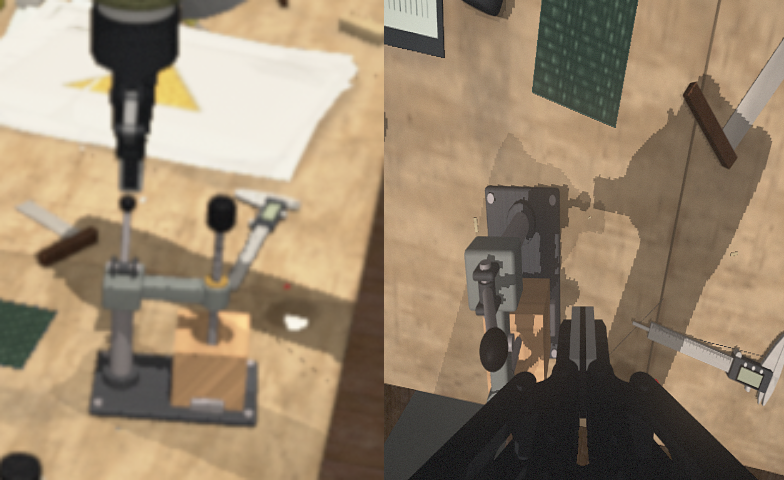

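The fingers stand on the ball's -y side and line up with it in x (side crop 128,190 against the ball at 128,203; wrist ball at 493,348). The knob is down at crop (221,213). Now I'll push the lever over.

Request:
carry_out([
  {"hand":0.0,"xyz":[0,-0.012,0],"yaw":0},
  {"hand":0.0,"xyz":[0,-0.012,0],"yaw":0},
  {"hand":0.0,"xyz":[0,-0.01,0],"yaw":0},
  {"hand":0.0,"xyz":[0,-0.01,0],"yaw":0},
  {"hand":0.0,"xyz":[0,-0.01,0],"yaw":0},
  {"hand":0.0,"xyz":[0,-0.01,0],"yaw":0},
  {"hand":0.0,"xyz":[0,-0.008,0],"yaw":0},
  {"hand":0.0,"xyz":[0,0,0],"yaw":0},
])

```text
time: 6.2
ee_pos: [572.3, -209.0, 168.0]
tool_rot: [-3.14, 0.001, 0.179]
contact_force: [-0.3, 0.7, -0.4]
grip_width: 0.2
grasp_force: 0.0
```

```bash
python3 - <<'E'
from h import *
im=read_camera("side");wi=read_camera("wrist")
cv2.imwrite("pics/s4.png",np.hstack([cv2.resize(im[100:300,270:430],None,fx=2.4,fy=2.4),cv2.resize(wi,(400,480))])[:,:,::-1])
E
```

```text
(no output)
```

View pics/s4.png

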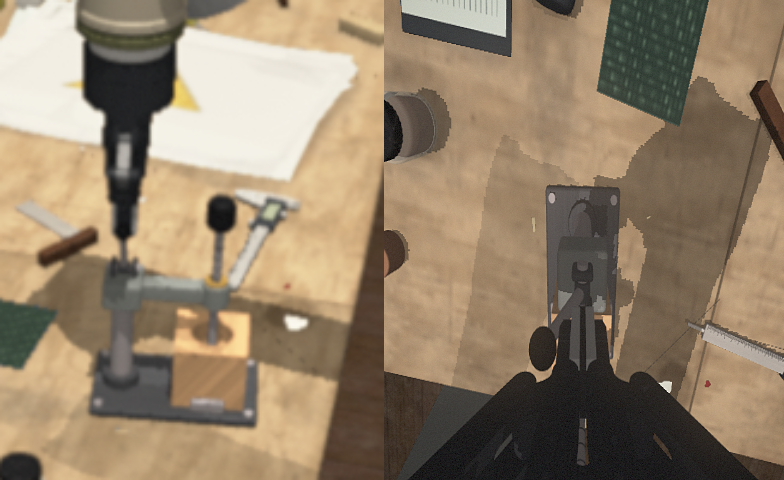

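The lever has passed upright and now leans left (ball at wrist 542,348). I'll push on gently until it meets the stop.

Request:
carry_out([
  {"hand":0.0,"xyz":[0,-0.004,0],"yaw":0},
  {"hand":0.0,"xyz":[0,-0.003,0],"yaw":0},
])

```text
time: 6.5
ee_pos: [571.1, -204.5, 168.0]
tool_rot: [3.142, 0.0, 0.176]
contact_force: [0.5, -1.0, -1.4]
grip_width: 0.4
grasp_force: 0.9
```

Request:
carry_out([
  {"hand":0.0,"xyz":[0,-0.003,0],"yaw":0},
  {"hand":0.0,"xyz":[0,-0.002,0],"yaw":0},
])

```text
time: 6.7
ee_pos: [570.3, -199.2, 168.2]
tool_rot: [3.141, 0.0, 0.177]
contact_force: [1.1, -5.6, -2.3]
grip_width: 0.2
grasp_force: 2.5
```

Request:
carry_out([
  {"hand":0.0,"xyz":[0,-0.001,0],"yaw":0},
  {"hand":0.0,"xyz":[0,-0.001,0],"yaw":0},
])

```text
time: 6.9
ee_pos: [570.1, -199.0, 168.3]
tool_rot: [3.139, -0.0, 0.175]
contact_force: [2.6, -7.6, -3.9]
grip_width: -0.1
grasp_force: 3.7
```

At the stop. I'll back off, rise, and check.

Request:
carry_out([
  {"hand":0.0,"xyz":[0,0.015,0],"yaw":0},
  {"hand":0.0,"xyz":[0,0.03,0],"yaw":0},
  {"hand":0.0,"xyz":[0,0.02,-0.03],"yaw":0},
  {"hand":0.0,"xyz":[0,0,-0.05],"yaw":0},
  {"hand":0.0,"xyz":[0,0,-0.05],"yaw":0},
  {"hand":0.0,"xyz":[0,0,-0.04],"yaw":0},
  {"hand":0.0,"xyz":[0,0,0],"yaw":0},
  {"hand":0.0,"xyz":[0,0,0],"yaw":0},
])

```text
time: 7.7
ee_pos: [582.1, -261.5, 339.6]
tool_rot: [3.141, -0.002, 0.177]
contact_force: [0.9, 0.3, -1.3]
grip_width: 0.3
grasp_force: 0.0
```

```bash
python3 - <<'E'
from h import *
im=read_camera("side");ti=read_camera("top")
cv2.imwrite("pics/s5.png",np.hstack([cv2.resize(im[100:300,270:430],None,fx=2.4,fy=2.4),cv2.resize(ti[200:320,370:470],None,fx=4,fy=4)])[:,:,::-1])
for z in(188,192,196,200): print(z,proj("side",[492,-222.5,z]))
print("ball locked exp side",proj("side",[566,-177,178]))
E
```

```text
188 [362.20976831 190.51816378]
192 [362.33711458 188.81847565]
196 [362.46483222 187.11245552]
200 [362.59292188 185.40007814]
ball locked exp side [320.83565268 200.96137991]
```

View pics/s5.png

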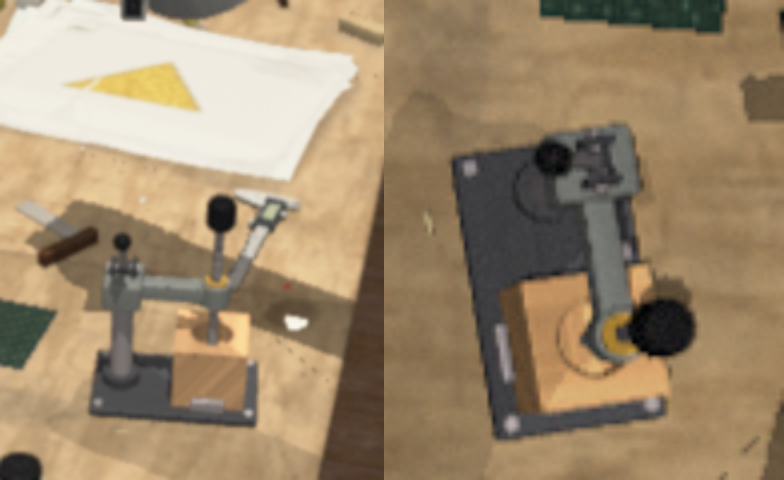

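The ball is at side (320.8,200.8), exactly where it should be when locked. The knob at row 189 gives z ≈ 191, which matches the height where the push met the bottom.

```bash
python3 -c "
from plant import *
print(finish_job())"
```

```text
the job is handed in; nothing more can be done
None
```

I lowered the probe until it met solid resistance at the bottom of the bore, threw the lock lever over to its stop, and handed the job in at about 8 s with the arm clear; the hand-in gave no pass or fail verdict.

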